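# Load the tube photometer and hold its carriage on the beam mark

## Robot

A 7-joint arm with a two-finger parallel gripper is mounted at the origin on a cart in front of the work surface, level with it; the furniture and walls round the work are solid. World frame = base frame: x ahead of the robot, y to its left, z up, the work surface at z = 0. Lengths are in mm, angles in rad, forces in N, time in s.
With the tool pointing down it reaches from about 400 to 850 mm from the base axis. Payload 10.4 kg.
Tool frame: the origin (TCP) lies at the very end of the fingers, on their centre line; the grasp point (between the pads) lies 19 mm behind it; z points along the fingers, y is the line along which they close (so a half turn about z gives the same grasp; the last joint's range is limited). The gripper opens to 85 mm and grips with 20 to 120 N. Pads are 22 mm wide; open, the fingers measure 114 mm over their backs; the gripper's body (76 mm by 85 mm) begins 54 mm behind the grasp point. The pads swing forward as they close: fully open they stand 13 mm farther back than shut.
Start: joints at [-1.241, 0.332, -0.065, 1.46, 0.022, 1.35, -0.088], TCP at [215.942, 586.532, 231.338] pointing down, gripper open.
Joint ranges: [-2.6, 2.6], [-0.5, 2.12], [-1.47, 1.34], [0.16, 2.42], [-1.27, 4.41], [0.06, 2.06], [-2.6, 2.6]. Speed limits (rad/s): [2.22, 2.22, 2.79, 2.79, 3.14, 3.14, 3.14].

## Interface

Orientations are given as [roll, pitch, yaw] about the fixed x, y, z axes, in that order (R = Rz(yaw) Ry(pitch) Rx(roll)).
In Python, from workcell import manip gives the robot as it stands. The module is installed in compiled form; this text tells all that it offers.
- The arm moves only by the tool carry_out, never from a script. Its argument "motion" is a list of rows, each an object of numbers: "x", "y", "z": the shift along the world's x, y, z each as a share of 0.4 m, from -1 to 1; "rx", "ry", "rz": the turn, a rotation vector about the world's x, y, z each as a share of 90 degrees, from -1 to 1. A call has 1 to 12 rows; each row is the pose to reach, as a shift and turn from the pose commanded when the call began; what a row does not reach only later rows make up. A row lasts 1/12 s, in which the tool goes at most 41.7 mm and 7.16 degrees, less where a joint would pass 70% of its speed; a pose out of reach is approached as far as the arm can. A call with a number of a shift or a turn outside -1 to 1 is refused whole. A call with a gripper value outside its range is refused whole. "jaw" is the opening, from -1 (shut) to 1 (fully open), so that 0 is half open, set as the call begins (left out, the last holds). The fingers move at their own pace and stop on an object; "squeeze" is the grip in N (left out, the last holds). Time passes only in rows, so rows that repeat a pose let the fingers close. It gives the time, the measured TCP pose, the force, the opening and the grip force at its end, in the units of the state.
- manip.get_state(): the state, without advancing time (a new reading comes with each control period).
- manip.get_image(name): name is "side" or "top" or "wrist"; returns (picture, depth): 400x640x3 uint8, red, green, blue; 400x640 float32, mm along the optical axis (not along the pixel's ray), 0 where there is no reading.
- manip.camera_info(name): a dict with "fx", "fy", "cx", "cy" (pixels), "R" (3x3) and "t" (3): a world point X has camera coordinates R X + t; the wrist camera has in their place "hand_eye" (4x4, takes a point from camera to tool coordinates, whose origin is the TCP and whose axes are the flange's). Camera axes: x right, y down, z forward; pixel columns grow to the right and rows downward; lengths in mm; the calibration is good to about 2 mm. A picture is of the moment at which its call begins: read the wrist's pose just before it. camera_info takes no time and is no camera call.
- manip.finish_job(): hands the job in; it is judged then, once.
Trained networks look in the newest picture that a camera, given by its name, has taken for a name from the list of things; names that differ only in an ending like _2 or _b are one class to them, and where a whole thing is asked for, a point or a joint stands for the part that bears it (a point fixed in the world has none). Each returns a list of dicts, best first, with "p" (0 to 1); they miss things now and then, are a little off and sometimes report something else, mostly with a low value. They report only what shows in the picture. A call takes as long as a camera call.
- manip.silhouettes(query, camera): "pixels" (400x640 bool, what is visible of it) and "rect" ([centre column, centre row, width, height] in pixels, round what is visible of it).
The state is a dict: "clock": time; "joint_pos": joint angles; "dq": joint speeds; "effort": joint torques, N m; "eef_pos": TCP position; "orientation": TCP orientation; "contact_force": force on the tool from outside, world axes, zero at the start; "torque": the same for the moment, N m; "width": finger opening in mm; "grasp_force": force on a finger pad.
Only numpy, scipy, OpenCV 4.12 (cv2) and the standard library are available. Lean on these libraries where they do the work, as an engineer would, in place of code of your own. Each camera call takes 0.05 s, during which the arm holds its last target. There are 200 camera calls.

## Task

Get the capped sample ready to be read in the tube photometer: from the dark grey rack, lower the open tube into the carriage well right next to the blank tube that is already in the first well, and the capped tube into the well after it, so that the three stand side by side with no gap. Then grasp the knob on the pull rod and draw the carriage out smoothly against its spring until the capped tube's well stands on the beam mark (the engraved line on the rims), and finish while still holding the knob there, because on release the carriage springs home. Keep the tubes upright, set them down to the bottom of the wells rather than dropping them, never let the carriage fly back, and leave the other things on the bench where they are.

Things in the scene. Friction and masses are not known exactly. Their poses are not given: they have to be found in the camera images.
- photometer: White tube photometer, fixed, 130 mm (x) x 292 mm (y). Origin: centre of the underside; x to its rear, y to its left end. Left 104 mm: sloping head with display, up to 92 mm high. The rest is an open trough along the line x = 0, 46 mm wide, rims 64 mm high, in which a black four-well carriage slides along y. The pull rod leaves by a bushing at the right end (its face at y = -156 mm).
- carriage (a joint): How far the carriage is drawn out along the photometer's -y, in m: 0 home, stop at 0.075. A spring (3 N at home, 8 N at 0.050, 10 N at 0.075) pulls it home: it never stays out by itself. 0 puts well 1 on the beam mark, 0.025 well 2, 0.050 well 3 (wanted here), 0.075 well 4; three rings on the rod come level with the bushing face as wells 2, 3 and 4 reach the mark.
- beam_mark (a point): The beam mark: a thin dark line engraved across the front and the rear rim of the trough; this point lies midway between the rims at rim height (photometer x = 0, y = -52 mm, z = 64 mm). Axes as the photometer's.
- well_1 (a point): Centre of the mouth of well 1, the well nearest the knob, in the carriage's top (60 mm above the bench); it holds the blank. Moves with the carriage; axes as the photometer's. The four wells are alike: in a row along y, 25 mm apart, 15.4 mm wide, small chamfer, 42 mm deep (a seated tube's foot is 18 mm above the bench). A short white line on the carriage marks each.
- well_2 (a point): Centre of the mouth of well 2, next to the blank, 25 mm farther from the knob (+y of the photometer); empty at the start, for the open tube.
- well_3 (a point): Centre of the mouth of well 3, 25 mm beyond well 2; empty at the start, for the capped tube. Well 4, 25 mm farther, stays empty.
- knob (a point): Grey knurled knob on the end of the steel pull rod (8 mm thick), right of the photometer: 20 mm in diameter, 28 mm long along y, with an end flange 29 mm in diameter and 6 mm thick on its outer side. This point lies on the rod axis, about mid-length of the 20 mm part, 42 mm above the bench, 38 mm from the bushing face at home. Moves with the carriage; axes as the photometer's.
- open_tube: Open clear tube without a cap, 13 mm in diameter, 100 mm tall. Origin: centre of the foot, z up along the tube. At the start it stands in the rack, foot 5 mm above the bench; it weighs about 14 g.
- capped_tube: Tube with a wide peach cap: glass 13 mm in diameter, cap 17 mm in diameter over the top 22 mm, 92 mm tall in all. Origin: centre of the foot, z up along the tube. At the start it stands in the rack, foot 5 mm above the bench; about 16 g.
- blank_tube: The blank: open glass tube with a paper label, 13 mm in diameter, 98 mm tall, standing loose in well 1. It stays there. Origin: centre of the foot.
- rack: Dark grey moulded rack, 49 mm (x) x 135 mm (y) x 42 mm high, fixed on the bench left of the photometer, with a row of five tube places along its y axis, 25.5 mm apart, 15.4 mm wide, 37 mm deep. Origin: centre of the underside. It holds the open tube and the capped tube, in either order.
- bottle: White dropper bottle, 36 mm in diameter, 98 mm tall, loose, in front of the photometer; leave it alone. Origin: centre of the underside.
- tape: Roll of tape lying flat, 52 mm in diameter, 19 mm high, loose, to the right of the photometer; leave it alone. Origin: centre of the underside.
- bench_timer: Small lab timer standing on its foot, 58 x 66 x 66 mm, loose, behind and to the left of the photometer; leave it alone. Origin: centre of the underside.

How it is judged (in metres and radians):
On the way, in this order (a step that is already met when the one before it is completed fails the run):
1. the open tube stands let go in well 2 and the capped tube in well 3, beside the blank in well 1, the carriage still at home (horizontal distance between blank_tube and well_1 below 0.004 m and z of blank_tube in the frame of well_1 between -0.047 and -0.038 m and angle between each of blank_tube, open_tube, capped_tube's own z axis and vertical below 0.12 rad and horizontal distance between open_tube and well_2 below 0.004 m and z of open_tube in the frame of well_2 between -0.047 and -0.038 m and horizontal distance between capped_tube and well_3 below 0.004 m and z of capped_tube in the frame of well_3 between -0.047 and -0.038 m and contact force between the fingers and blank_tube below 0.3 N and contact force between the fingers and open_tube below 0.3 N and contact force between the fingers and capped_tube below 0.3 N and value of joint carriage below 0.006 m), for 0.2 s.
2. the gripper holds the knob with the carriage drawn out to the third well's place on the beam mark (value of joint carriage between 0.045 and 0.055 m and (contact force between the fingers and knob_grip above 4 N or contact force between the fingers and knob_flange above 4 N)), for 0.4 s.
At the end, for the whole second after the job is handed in: The gripper holds the knob (over 4 N), the carriage still and drawn out 50 mm, to within 4 mm; blank, open and capped tube stand untouched and upright at the bottom of wells 1, 2 and 3 (within 4 mm), the capped tube within 6 mm of the beam mark (horizontal distance between blank_tube and well_1 below 0.004 m and z of blank_tube in the frame of well_1 between -0.047 and -0.038 m and angle between each of blank_tube, open_tube, capped_tube's own z axis and vertical below 0.12 rad and horizontal distance between open_tube and well_2 below 0.004 m and z of open_tube in the frame of well_2 between -0.047 and -0.038 m and horizontal distance between capped_tube and well_3 below 0.004 m and z of capped_tube in the frame of well_3 between -0.047 and -0.038 m and contact force between the fingers and blank_tube below 0.3 N and contact force between the fingers and open_tube below 0.3 N and contact force between the fingers and capped_tube below 0.3 N and value of joint carriage between 0.046 and 0.054 m and (contact force between the fingers and knob_grip above 4 N or contact force between the fingers and knob_flange above 4 N) and velocity of joint carriage between -0.01 and 0.01 m/s and y of capped_tube in the frame of beam_mark between -0.006 and 0.006 m); the arm keeps its last pose, push and grip.
It fails at once if the open or the capped tube is tipped by more than 0.6 rad (angle between any of open_tube, capped_tube's own z axis and vertical above 0.6 rad).
It fails at once if a tube is dropped into its well (falls in it faster than 0.5 m/s) ((horizontal distance between open_tube and well_2 below 0.012 m and z of open_tube in the frame of well_2 below -0.004 m and linear speed of open_tube above 0.5 m/s) or (horizontal distance between capped_tube and well_3 below 0.012 m and z of capped_tube in the frame of well_3 below -0.004 m and linear speed of capped_tube above 0.5 m/s)).
It fails at once if the blank is lifted in well 1 by more than 15 mm or tipped (z of blank_tube in the frame of well_1 above -0.027 m or angle between blank_tube's own z axis and vertical above 0.3 rad).
It fails at once if the carriage flies back towards home faster than 0.25 m/s (velocity of joint carriage below -0.25 m/s).
It fails at once if the dropper bottle, roll of tape or timer is shifted by more than 30 mm or knocked over (distance of any of bottle, tape, bench_timer from where it was at the start of the episode above 0.03 m or angle between any of bottle, tape, bench_timer's own z axis and vertical above 0.5 rad).
It also fails if it takes over 61 s, if anything falls off the work surface, if the arm or the gripper's body presses on something with over 40 N, if the wrist force passes 120 N, or if a joint passes its speed limit or range.

## Working session

There is one attempt and no reset: what is moved stays moved. The work goes in short steps, Python scripts to look and compute and a tool call to move; the robot and the scene stay as the last step left them, time stands still between calls to the robot, and variables do not carry over. Pictures are saved under pics/ and viewed, at most 10 in all, crops included, and the job is handed in when it is done.

Besides the shell and the picture viewer there is one more tool, called in YAML: its name, and indented under it one key for each argument. carry_out: Moves the arm, as the interface text tells. Its arguments: {"type":"object","properties":{"motion":{"type":"array","items":{"type":"object","properties":{"x":{"type":"number"},"y":{"type":"number"},"z":{"type":"number"},"rx":{"type":"number"},"ry":{"type":"number"},"rz":{"type":"number"}}}},"jaw":{"type":"number"},"squeeze":{"type":"number"}},"required":["motion"]}

```bash
mkdir -p pics
cat > h.py <<'E'
from workcell import manip
import numpy as np, cv2
def cam2world(name,u,v,d,st=None):
    c=manip.camera_info(name)
    p=np.array([(u-c['cx'])*d/c['fx'],(v-c['cy'])*d/c['fy'],d])
    if name!='wrist': return np.array(c['R']).T@(p-np.array(c['t']))
E
python3 - <<'E'
from h import *
s=manip.get_state(); print({k:np.round(v,3) for k,v in s.items()})
for n in('top','side','wrist'):
    im,d=manip.get_image(n); cv2.imwrite(f'pics/{n}0.png',im[:,:,::-1]); np.save(f'{n}0.npy',d)
    c=manip.camera_info(n); print(n,{k:np.round(v,3).tolist() for k,v in c.items()})
E
```

```text
{'clock': np.float64(0.0), 'joint_pos': array([-1.241,  0.333, -0.065,  1.461,  0.022,  1.35 , -0.088]), 'dq': array([ 0.   , -0.   , -0.   ,  0.003,  0.001,  0.   , -0.001]), 'effort': array([ 0.0000e+00, -6.2544e+01,  4.9000e-02, -3.9160e+01,  1.6000e-02,
        1.0000e-02,  0.0000e+00]), 'eef_pos': array([215.796, 586.172, 230.554]), 'orientation': array([-3.14 ,  0.   ,  2.789]), 'contact_force': array([ 0.339, -0.058, -0.181]), 'torque': array([-0.007,  0.037, -0.003]), 'grasp_force': np.float64(0.0), 'width': np.float64(85.308)}
top {'fx': 495.594, 'fy': 495.594, 'cx': 322.134, 'cy': 202.306, 'R': [[0.02, -1.0, 0.016], [-0.991, -0.022, -0.134], [0.134, -0.013, -0.991]], 't': [-68.119, 520.837, 1468.451]}
side {'fx': 454.066, 'fy': 454.066, 'cx': 321.715, 'cy': 196.669, 'R': [[-0.997, -0.073, 0.017], [-0.056, 0.563, -0.825], [0.051, -0.823, -0.565]], 't': [530.386, 108.165, 1302.173]}
wrist {'fx': 304.223, 'fy': 304.223, 'cx': 320.364, 'cy': 201.847, 'hand_eye': [[0.0, -0.964, -0.266, 66.016], [1.0, 0.0, 0.001, 0.74], [-0.001, -0.266, 0.964, -142.078], [0.0, 0.0, 0.0, 1.0]]}
```

View pics/top0.png

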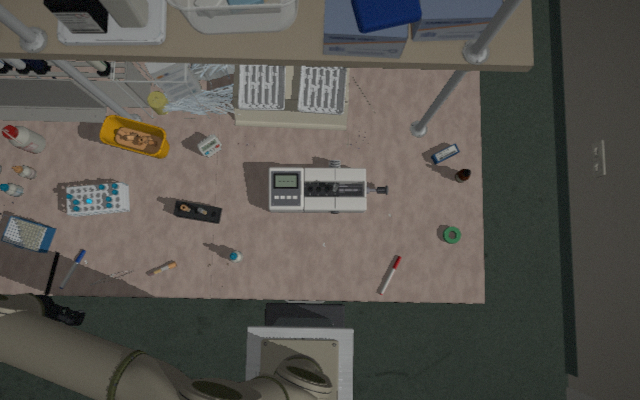

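View pics/side0.png

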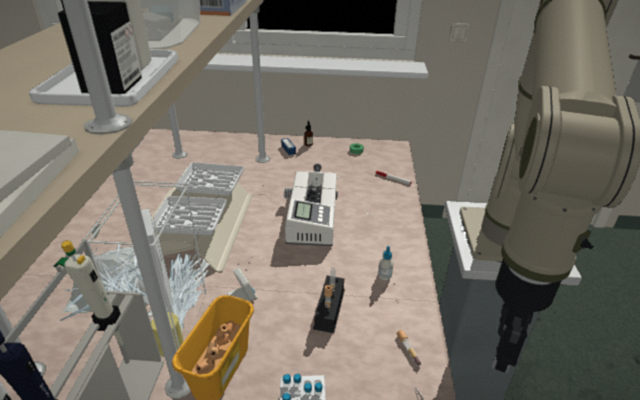

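The top view shows the rack at about (198,211) with the capped tube at (185,208), the photometer at (318,190), the knob at (382,190) and the bottle at (235,256). The side view agrees. Next I'll measure coarse positions.

Run:
```python
from h import *
manip.get_image('top'); d=np.load('top0.npy')
for q in('rack','capped_tube','open_tube','photometer','knob','blank_tube','bottle','tape'):
    for r in manip.silhouettes(q,'top')[:2]:
        v,u=np.nonzero(r['pixels']); 
        P=np.array([cam2world('top',a,b,d[b,a]) for a,b in zip(u,v) if d[b,a]>0])
        ra=cv2.minAreaRect(np.c_[u,v].astype(np.float32))
        print(q,round(r['p'],2),np.round(r['rect'],1),len(u),'med',np.round(np.median(P,0)),'lo',np.round(np.percentile(P,3,axis=0)),'hi',np.round(np.percentile(P,97,axis=0)),'ang',round(ra[2],1))
im=cv2.imread('pics/top0.png'); a=im[190:230,160:240]; b=im[150:230,260:400]
cv2.imwrite('pics/crop0.png',np.vstack([cv2.resize(a,(640,320),interpolation=2)[:250],cv2.resize(b,(640,350),interpolation=2)]))
```

```text
rack 0.59 [200.  215.4  50.4  19.7] 599 med [481. 304.  40.] lo [459. 255.   2.] hi [507. 380.  48.] ang 9.2
capped_tube 0.49 [183.9 208.1   8.2   3.6] 59 med [490. 343.  85.] lo [484. 338.  33.] hi [505. 363.  99.] ang 90.0Traceback (most recent call last):
  File "<stdin>", line 6, in <module>
  File "h.py", line 4, in cam2world
    c=manip.camera_info(name)
ValueError: time passes only in moves, steps and waits
```

```bash
cat > h.py <<'E'
from workcell import manip
import numpy as np, cv2
from scipy.spatial.transform import Rotation as Ro
C={n:manip.camera_info(n) for n in('top','side','wrist')}
def pts(name,u,v,d,st=None):
    "pixels u,v with depth d (arrays) -> world Nx3; st = state for the wrist camera"
    c=C[name]; u,v,d=map(np.asarray,(u,v,d))
    p=np.stack([(u-c['cx'])*d/c['fx'],(v-c['cy'])*d/c['fy'],d],-1)
    if name!='wrist': return (p-np.array(c['t']))@np.array(c['R'])
    H=np.array(c['hand_eye']); p=p@H[:3,:3].T+H[:3,3]
    return p@Ro.from_euler('xyz',st['orientation']).as_matrix().T+st['eef_pos']
E
python3 - <<'E'
from h import *
im,d=manip.get_image('top')
for q in('rack','capped_tube','open_tube','photometer','knob','blank_tube','bottle','tape'):
    for r in manip.silhouettes(q,'top')[:1]:
        v,u=np.nonzero(r['pixels']); P=pts('top',u,v,d[v,u])
        rect=lambda A:cv2.minAreaRect(A[:,:2].astype(np.float32))
        z=P[:,2]; T=P[z>np.percentile(z,50)-5]
        print(q,round(r['p'],2),np.round(r['rect'],1),len(u),'med',np.round(np.median(P,0)),'z',np.round(np.percentile(z,[5,95])),[np.round(x,1) for x in rect(T)])
im=im[:,:,::-1]; a=im[190:230,160:240]; b=im[150:230,260:400]
cv2.imwrite('pics/crop0.png',np.vstack([cv2.resize(a,(640,320),interpolation=2)[:250],cv2.resize(b,(640,350),interpolation=2)]))
E
```

```text
rack 0.83 [199.6 215.2  49.7  22.1] 654 med [483. 307.  40.] z [ 5. 48.] [array([430.8, 166.3]), array([458.2,  67.1]), np.float64(69.7)]
capped_tube 0.41 [182.6 208.6   4.7   5.1] 26 med [489. 341.  91.] z [61. 98.] [array([489.9, 343.3]), array([ 9.4, 13.5]), np.float64(6.1)]
open_tube 0.36 [202.6 210.7   9.4   6. ] 37 med [483. 292.  79.] z [ 44. 106.] [array([483.7, 295. ]), array([12.2, 11.4]), np.float64(54.6)]
photometer 0.55 [329.7 185.2 118.8  49.9] 4512 med [559. -45.  64.] z [14. 87.] [array([540. , -32.1]), array([297.4, 324.5]), np.float64(48.8)]
knob 0.95 [346.2 191.1  83.8  17.9] 661 med [560. -74.  56.] z [17. 64.] [array([ 452.7, -135. ]), array([257.8, 247.2]), np.float64(2.2)]
blank_tube 0.39 [198.1 214.9  50.2  22.3] 650 med [483. 312.  40.] z [ 6. 46.] [array([430.8, 166.3]), array([458.2,  67.1]), np.float64(69.7)]
bottle 0.57 [237.1 258.1  12.8   9.1] 128 med [353. 193.  53.] z [22. 94.] [array([354.4, 197.2]), array([28.6, 29.1]), np.float64(45.8)]
tape 0.5 [451.5 235.1  19.8  17. ] 231 med [ 433. -456.   17.] z [-2. 23.] [array([ 432.7, -456.6]), array([50.5, 49.5]), np.float64(89.9)]
```

View pics/crop0.png

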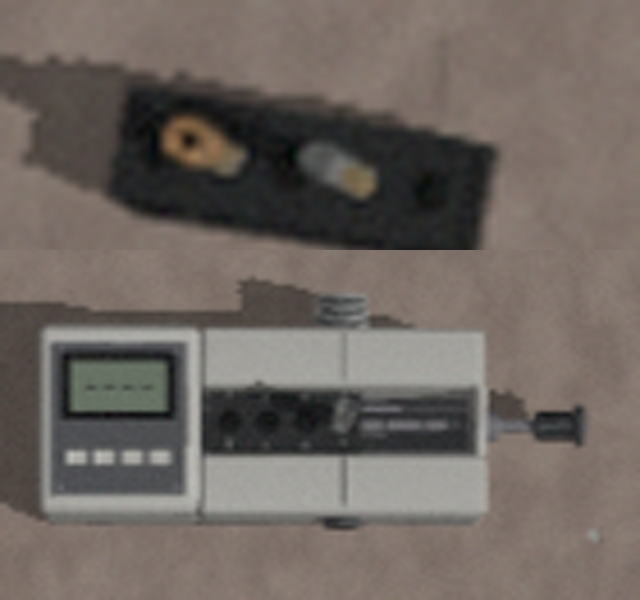

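The crop shows the capped tube left of the open tube in the rack. The photometer is nearly square to the world. The blank stands on the beam mark at about crop (345,415), with the empty wells to its left and the knob at (560,427). I'll turn to yaw π/2 and move above the rack for a close look.

carry_out:
  motion:
    - {"x":0.675,"y":-0.673,"z":-0.1,"rz":-0.775}
    - {"x":0.675,"y":-0.673,"z":-0.1,"rz":-0.775}
    - {"x":0.675,"y":-0.673,"z":-0.1,"rz":-0.775}
    - {"x":0.675,"y":-0.673,"z":-0.1,"rz":-0.775}
    - {"x":0.675,"y":-0.673,"z":-0.1,"rz":-0.775}
    - {"x":0.675,"y":-0.673,"z":-0.1,"rz":-0.775}
    - {"x":0.675,"y":-0.673,"z":-0.1,"rz":-0.775}
    - {"x":0.675,"y":-0.673,"z":-0.1,"rz":-0.775}
    - {"x":0.675,"y":-0.673,"z":-0.1,"rz":-0.775}
    - {"x":0.675,"y":-0.673,"z":-0.1,"rz":-0.775}
    - {"x":0.675,"y":-0.673,"z":-0.1,"rz":-0.775}
    - {"x":0.675,"y":-0.673,"z":-0.1,"rz":-0.775}
  jaw: 0.0
  squeeze: 25

```text
schema error: expected keys x, y, z, rx, ry, rz
```

Run:
```python
from h import *
s=manip.get_state(); im,d=manip.get_image('wrist'); cv2.imwrite('pics/w1.png',im[:,:,::-1]); np.save('w1.npy',d)
print(s['clock'],np.round(s['eef_pos'],1),np.round(s['orientation'],3),s['width'],np.round(s['joint_pos'],2))
for q in('capped_tube','open_tube'):
    for r in manip.silhouettes(q,'wrist')[:2]:
        v,u=np.nonzero(r['pixels']); k=d[v,u]>0; P=pts('wrist',u[k],v[k],d[v,u][k],s)
        print(q,round(r['p'],2),np.round(r['rect'],1),np.round(np.percentile(P,[2,50,98],axis=0),1).tolist())
```

```text
0.85 [216.  586.5 231.3] [3.142 0.    2.789] 85.6194547269646 [-1.24  0.33 -0.06  1.46  0.02  1.35 -0.09]
```

View pics/w1.png

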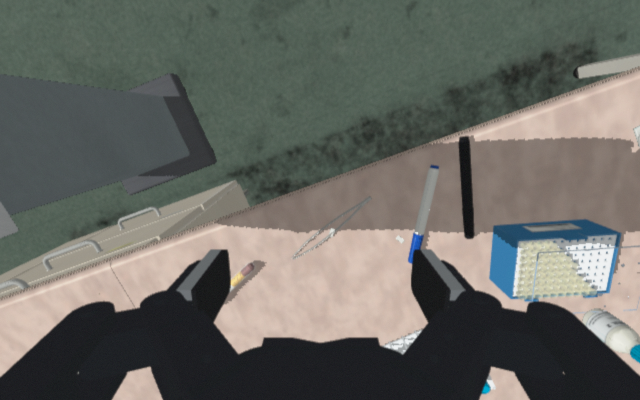

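The move was refused because every row needs all six keys, so this picture is still the start view: fingers at (205,280) and (435,280). I'll resend it.

carry_out:
  motion:
    - {"x":0.675,"y":-0.673,"z":-0.1,"rx":0,"ry":0,"rz":-0.775}
    - {"x":0.675,"y":-0.673,"z":-0.1,"rx":0,"ry":0,"rz":-0.775}
    - {"x":0.675,"y":-0.673,"z":-0.1,"rx":0,"ry":0,"rz":-0.775}
    - {"x":0.675,"y":-0.673,"z":-0.1,"rx":0,"ry":0,"rz":-0.775}
    - {"x":0.675,"y":-0.673,"z":-0.1,"rx":0,"ry":0,"rz":-0.775}
    - {"x":0.675,"y":-0.673,"z":-0.1,"rx":0,"ry":0,"rz":-0.775}
    - {"x":0.675,"y":-0.673,"z":-0.1,"rx":0,"ry":0,"rz":-0.775}
    - {"x":0.675,"y":-0.673,"z":-0.1,"rx":0,"ry":0,"rz":-0.775}
    - {"x":0.675,"y":-0.673,"z":-0.1,"rx":0,"ry":0,"rz":-0.775}
    - {"x":0.675,"y":-0.673,"z":-0.1,"rx":0,"ry":0,"rz":-0.775}
    - {"x":0.675,"y":-0.673,"z":-0.1,"rx":0,"ry":0,"rz":-0.775}
    - {"x":0.675,"y":-0.673,"z":-0.1,"rx":0,"ry":0,"rz":-0.775}
  jaw: 0.0
  squeeze: 25

```text
clock: 2.0
eef_pos: [486.1, 317.1, 191.3]
orientation: [-3.141, -0.0, 1.572]
contact_force: [-0.7, 1.0, 0.1]
width: 42.6
grasp_force: 0.0
```

Run:
```python
from h import *
s=manip.get_state(); im,d=manip.get_image('wrist'); cv2.imwrite('pics/w2.png',im[:,:,::-1]); np.save('w2.npy',d)
print(s['clock'],np.round(s['eef_pos'],1),np.round(s['orientation'],3),s['width'],np.round(s['joint_pos'],2))
for q in('capped_tube','open_tube'):
    for r in manip.silhouettes(q,'wrist')[:2]:
        v,u=np.nonzero(r['pixels']); k=d[v,u]>0; P=pts('wrist',u[k],v[k],d[v,u][k],s)
        print(q,round(r['p'],2),np.round(r['rect'],1),np.round(np.percentile(P,[2,50,98],axis=0),1).tolist())
```

```text
2.0 [486.1 317.1 191.3] [-3.141 -0.     1.572] 42.57314393869261 [-0.9   0.26  0.29  1.65 -0.08  1.24 -0.59]
capped_tube 0.85 [329.1 165.7  20.8  28. ] [[488.0, 339.7, 30.9], [495.2, 348.4, 94.5], [502.8, 354.8, 96.9]]
open_tube 0.6 [321.  220.7  16.   35.3] [[481.4, 265.3, 33.4], [488.1, 300.4, 85.2], [494.4, 302.8, 104.9]]
```

View pics/w2.png

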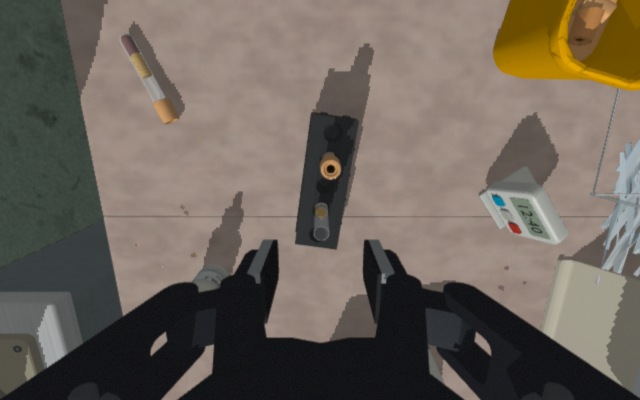

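The wrist view shows the capped tube's top ring at (330,168) and the open tube's top near (321,237), with the rack running slightly slanted between the fingers. I'll refine both tops from the known heights.

```bash
cat >> h.py <<'E'
def ray(name,u,v,z,st=None):
    "intersect pixel ray with plane at height z"
    a=pts(name,u,v,100.,st); b=pts(name,u,v,300.,st); return a+(b-a)*(z-a[2])/(b[2]-a[2])
def proj(X,st):
    H=np.array(C['wrist']['hand_eye']); R=Ro.from_euler('xyz',st['orientation']).as_matrix()
    p=H[:3,:3].T@(R.T@(np.asarray(X,float)-st['eef_pos'])-H[:3,3]); c=C['wrist']
    return np.array([c['fx']*p[0]/p[2]+c['cx'],c['fy']*p[1]/p[2]+c['cy']])
E
python3 - <<'E'
from h import *
s=manip.get_state(); im=cv2.imread('pics/w2.png'); d=np.load('w2.npy')
v,u=np.mgrid[120:260,290:360]; P=pts('wrist',u,v,d[v,u],s)
for lo,hi in((91,110),(99,112),(38,46)):
    m=(P[...,2]>lo)&(P[...,2]<hi)
    n,l,st,ce=cv2.connectedComponentsWithStats(m.astype(np.uint8))
    for i in range(1,n):
        if st[i,4]>8: q=P[l==i]; print(lo,st[i],np.round(np.percentile(q,[2,50,98],axis=0),1).tolist())
m=(P[...,2]>36)&(P[...,2]<48); r=cv2.minAreaRect(P[m][:,:2].astype(np.float32)); print('rack',r)
print(ray('wrist',330.5,168.5,97,s),ray('wrist',321,237,105,s))
cv2.imwrite('pics/w2c.png',cv2.resize(im[100:260,280:380],(500,600)[::1] if 0 else (375,600),interpolation=cv2.INTER_CUBIC))
E
```

```text
91 [ 31  38  20  21 298] [[486.7, 341.4, 92.4], [494.2, 348.6, 95.4], [501.6, 356.1, 97.2]]
91 [ 24 100  16  20 202] [[481.4, 292.0, 91.7], [487.1, 298.1, 99.7], [492.9, 304.6, 105.5]]
99 [ 24 103  16  17 108] [[481.4, 292.0, 99.5], [487.4, 298.1, 103.6], [493.5, 304.4, 105.8]]
38 [   5    0   64  129 4396] [[464.9, 260.8, 39.8], [490.3, 327.1, 41.4], [517.1, 384.0, 43.0]]
rack ((490.6051025390625, 323.1835632324219), (131.17250061035156, 46.45189666748047), 81.71419525146484)
[494.16431197 348.54081849  97.        ] [487.04198703 294.29230695 105.        ]
```

View pics/w2c.png

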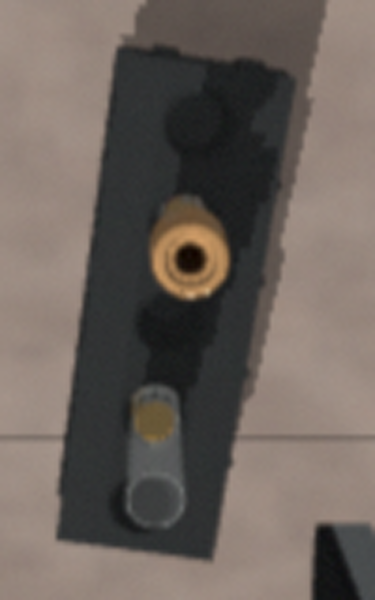

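The crop confirms that both tubes sit in rack places 2 and 4: the capped tube at (494.3, 348.5) and the open tube at (487.1, 298.1). I'll grasp the open tube first.

carry_out:
  motion:
    - {"x":0.0025,"y":-0.0475,"z":0,"rx":0,"ry":0,"rz":0}
    - {"x":0.0025,"y":-0.0475,"z":-0.08,"rx":0,"ry":0,"rz":0}
    - {"x":0.0025,"y":-0.0475,"z":-0.16,"rx":0,"ry":0,"rz":0}
    - {"x":0.0025,"y":-0.0475,"z":-0.24,"rx":0,"ry":0,"rz":0}
    - {"x":0.0025,"y":-0.0475,"z":-0.29,"rx":0,"ry":0,"rz":0}
    - {"x":0.0025,"y":-0.0475,"z":-0.313,"rx":0,"ry":0,"rz":0}
    - {"x":0.0025,"y":-0.0475,"z":-0.313,"rx":0,"ry":0,"rz":0}
    - {"x":0.0025,"y":-0.0475,"z":-0.313,"rx":0,"ry":0,"rz":0}
    - {"x":0.0025,"y":-0.0475,"z":-0.313,"rx":0,"ry":0,"rz":0}

```text
clock: 2.9
eef_pos: [487.7, 299.3, 67.9]
orientation: [3.14, -0.002, 1.572]
contact_force: [-0.1, -0.5, -0.1]
width: 42.6
grasp_force: 0.0
```

carry_out:
  motion:
    - {"x":0,"y":0,"z":0,"rx":0,"ry":0,"rz":0}
    - {"x":0,"y":0,"z":0,"rx":0,"ry":0,"rz":0}
    - {"x":0,"y":0,"z":0,"rx":0,"ry":0,"rz":0}
    - {"x":0,"y":0,"z":0,"rx":0,"ry":0,"rz":0}
    - {"x":0,"y":0,"z":0,"rx":0,"ry":0,"rz":0}
    - {"x":0,"y":0,"z":0,"rx":0,"ry":0,"rz":0}
    - {"x":0,"y":0,"z":0,"rx":0,"ry":0,"rz":0}
    - {"x":0,"y":0,"z":0,"rx":0,"ry":0,"rz":0}
  jaw: -1
  squeeze: 20

```text
clock: 3.57
eef_pos: [487.5, 298.8, 67.2]
orientation: [3.14, -0.001, 1.571]
contact_force: [-1.3, -0.1, 5.9]
width: 12.6
grasp_force: 21.5
```

carry_out:
  motion:
    - {"x":0,"y":0,"z":0.03,"rx":0,"ry":0,"rz":0}
    - {"x":0,"y":0,"z":0.09,"rx":0,"ry":0,"rz":0}
    - {"x":0,"y":0,"z":0.17,"rx":0,"ry":0,"rz":0}
    - {"x":0,"y":0,"z":0.26,"rx":0,"ry":0,"rz":0}
    - {"x":0,"y":0,"z":0.34,"rx":0,"ry":0,"rz":0}
    - {"x":0,"y":0,"z":0.38,"rx":0,"ry":0,"rz":0}
    - {"x":0,"y":0,"z":0.38,"rx":0,"ry":0,"rz":0}

```text
clock: 4.15
eef_pos: [488.6, 299.2, 223.5]
orientation: [3.136, -0.005, 1.571]
contact_force: [-0.3, -0.0, -1.2]
width: 12.5
grasp_force: 20.9
```

Run:
```python
from h import *
s=manip.get_state(); print(np.round(s['eef_pos'],1),s['width'],s['grasp_force'])
print('mark',ray('top',335.5,189.2,64),'left/right',ray('top',260+42*.21875,189.5,64),ray('top',260+488*.21875,189.5,64))
```

```text
[488.6 299.2 223.5] 12.538391841570636 20.867418944835663
mark [558.76225552 -95.6691685   64.        ] left/right [553.29871722 102.15083375  64.        ] [ 560.00796693 -189.21542169   64.        ]
```

carry_out:
  motion:
    - {"x":0.01,"y":-0.05,"z":0,"rx":0,"ry":0,"rz":0}
    - {"x":0.03,"y":-0.14,"z":0,"rx":0,"ry":0,"rz":0}
    - {"x":0.05,"y":-0.24,"z":0,"rx":0,"ry":0,"rz":0}
    - {"x":0.07,"y":-0.34,"z":0,"rx":0,"ry":0,"rz":0}
    - {"x":0.09,"y":-0.44,"z":0,"rx":0,"ry":0,"rz":0}
    - {"x":0.11,"y":-0.54,"z":0,"rx":0,"ry":0,"rz":0}
    - {"x":0.13,"y":-0.64,"z":0,"rx":0,"ry":0,"rz":0}
    - {"x":0.15,"y":-0.74,"z":0,"rx":0,"ry":0,"rz":0}
    - {"x":0.17,"y":-0.83,"z":0,"rx":0,"ry":0,"rz":0}
    - {"x":0.186,"y":-0.9,"z":-0.02,"rx":0,"ry":0,"rz":0}
    - {"x":0.186,"y":-0.916,"z":-0.03,"rx":0,"ry":0,"rz":0}
    - {"x":0.186,"y":-0.916,"z":-0.03,"rx":0,"ry":0,"rz":0}

```text
clock: 5.15
eef_pos: [560.3, -70.9, 205.1]
orientation: [-3.139, 0.001, 1.567]
contact_force: [0.6, 0.5, -0.7]
width: 12.4
grasp_force: 20.9
```

carry_out:
  motion:
    - {"x":0,"y":0,"z":0,"rx":0,"ry":0,"rz":0}
    - {"x":0,"y":0,"z":0,"rx":0,"ry":0,"rz":0}
    - {"x":0,"y":0,"z":0,"rx":0,"ry":0,"rz":0}
    - {"x":0,"y":0,"z":0,"rx":0,"ry":0,"rz":0}
    - {"x":0,"y":0,"z":0,"rx":0,"ry":0,"rz":0}
    - {"x":0,"y":0,"z":0,"rx":0,"ry":0,"rz":0}

```text
clock: 5.65
eef_pos: [561.4, -67.5, 206.3]
orientation: [3.141, -0.0, 1.572]
contact_force: [-1.3, -0.2, -0.4]
width: 12.0
grasp_force: 20.9
```

Run:
```python
from h import *
s=manip.get_state(); im,d=manip.get_image('wrist'); im=im[:,:,::-1]; cv2.imwrite('pics/w3.png',im); np.save('w3.npy',d)
print(s['clock'],np.round(s['eef_pos'],2),np.round(s['orientation'],4),s['width'])
cv2.imwrite('pics/w3c.png',cv2.resize(im[60:300,220:420],(500,600),interpolation=cv2.INTER_CUBIC))
```

```text
5.65 [561.42 -67.47 206.33] [ 3.1412e+00 -2.0000e-04  1.5724e+00] 12.015879305162288
```

View pics/w3c.png

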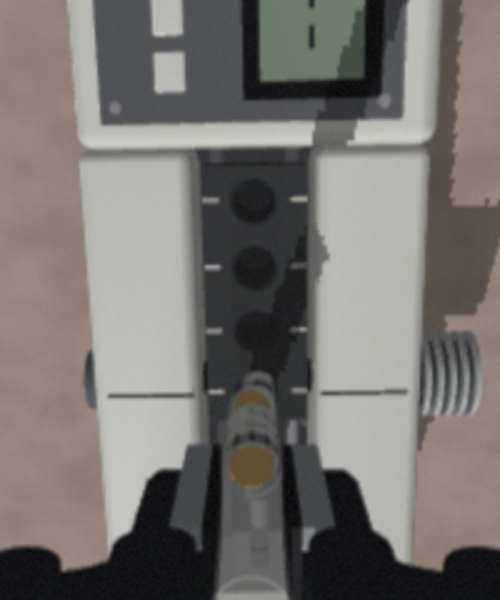

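The crop shows the wells: well 4 at (254,201), well 3 at (255,268) and well 2 at (256,331), each with its white line. The beam mark is at crop row 394 and the held tube's foot near (258,380). I'll compute the wells and the tube's lean numerically.

Run:
```python
from h import *
s=manip.get_state(); im=cv2.imread('pics/w3.png'); d=np.load('w3.npy')
v,u=np.mgrid[200:300,285:355]; P=pts('wrist',u,v,d[v,u],s)
m0=(d[v,u]>0)&(abs(P[...,0]-561)<14)&(abs(P[...,1]+68)<16)
for z in range(136,232,8):
    q=P[m0&(abs(P[...,2]-z)<4)]
    if len(q)>4: print(z,len(q),np.round(np.percentile(q,[3,50,97],axis=0)[:,:2],1).tolist())
g=cv2.cvtColor(im,cv2.COLOR_BGR2GRAY).astype(int)
# white lines in carriage top
sub=g[130:222,296:348]; bg=cv2.medianBlur(sub.astype(np.uint8),9).astype(int)
n,l,st,ce=cv2.connectedComponentsWithStats(((sub-bg)>35).astype(np.uint8))
for i in range(1,n):
    if st[i,4]>4:
        yy,xx=np.nonzero(l==i); w=(sub-bg)[yy,xx]; c=(np.average(xx,weights=w)+296,np.average(yy,weights=w)+130)
        print(st[i],np.round(c,2),np.round(ray('wrist',*c,60,s),2))
# trough edges & beam mark via gray rows
for r in (160,180,205): print(r,g[r,296:352].tolist())
```

```text
144 6 [[557.7, -67.8], [564.0, -64.5], [568.5, -63.9]]
152 64 [[557.2, -67.8], [562.7, -64.4], [568.8, -63.7]]
160 72 [[557.4, -68.8], [563.3, -64.6], [569.1, -63.7]]
168 87 [[557.1, -67.5], [562.7, -64.6], [568.6, -63.6]]
176 95 [[557.2, -67.8], [562.7, -64.6], [568.7, -63.6]]
184 108 [[557.1, -68.4], [563.3, -64.8], [569.0, -63.6]]
192 125 [[557.1, -69.0], [562.7, -64.8], [568.9, -63.7]]
200 138 [[557.4, -68.1], [563.0, -64.7], [568.7, -63.8]]
208 250 [[552.6, -67.8], [562.8, -64.3], [572.5, -56.0]]
216 417 [[547.9, -67.5], [561.8, -60.1], [574.2, -55.8]]
224 554 [[548.2, -76.0], [561.9, -63.7], [574.0, -55.9]]
[ 5  9  7  2 13] [304.27 139.54] [547.81 -19.27  60.  ]
[40  8  7  3 16] [338.81 139.12] [579.95 -18.83  60.  ]
[ 6 36  6  2 12] [304.68 166.44] [547.89 -44.43  60.  ]
[ 7 61  6  3 13] [305.97 191.92] [548.84 -69.38  60.  ]
[41 61  5  2  8] [339.28 191.31] [581.29 -68.71  60.  ]
[41 85  5  2 10] [338.94 215.51] [581.4  -93.46  60.  ]
[ 7 86  7  2 12] [306.09 216.37] [548.69 -94.41  60.  ]
160 [127, 106, 98, 96, 88, 60, 52, 53, 53, 53, 53, 53, 56, 52, 54, 52, 52, 51, 50, 45, 40, 35, 33, 32, 31, 33, 34, 32, 34, 33, 36, 40, 49, 52, 50, 50, 53, 51, 52, 51, 53, 50, 36, 33, 33, 35, 49, 81, 95, 96, 98, 101, 105, 109, 128, 175]
180 [140, 121, 102, 97, 95, 80, 57, 53, 53, 52, 52, 53, 53, 54, 52, 52, 52, 50, 48, 51, 52, 53, 51, 50, 50, 51, 50, 51, 52, 51, 52, 52, 52, 46, 34, 32, 30, 30, 33, 32, 32, 33, 32, 33, 35, 33, 47, 80, 95, 105, 134, 160, 177, 179, 182, 184]
205 [151, 138, 119, 100, 91, 64, 38, 51, 52, 52, 52, 53, 51, 53, 51, 52, 52, 51, 52, 50, 49, 51, 48, 46, 40, 30, 29, 30, 30, 30, 31, 32, 30, 32, 30, 29, 30, 32, 34, 51, 51, 52, 51, 52, 51, 50, 46, 39, 72, 117, 138, 162, 175, 180, 183, 185]
```

carry_out:
  motion:
    - {"x":0.0045,"y":0,"z":-0.05,"rx":0,"ry":0,"rz":0}
    - {"x":0.0045,"y":0,"z":-0.1,"rx":0,"ry":0,"rz":0}
    - {"x":0.0045,"y":0,"z":-0.15,"rx":0,"ry":0,"rz":0}
    - {"x":0.0045,"y":0,"z":-0.18,"rx":0,"ry":0,"rz":0}
    - {"x":0.0045,"y":0,"z":-0.19,"rx":0,"ry":0,"rz":0}
    - {"x":0.0045,"y":0,"z":-0.19,"rx":0,"ry":0,"rz":0}
    - {"x":0.0045,"y":0,"z":-0.19,"rx":0,"ry":0,"rz":0}
    - {"x":0.0045,"y":0,"z":-0.19,"rx":0,"ry":0,"rz":0}
    - {"x":0.0045,"y":0,"z":-0.19,"rx":0,"ry":0,"rz":0}
    - {"x":0.0045,"y":0,"z":-0.19,"rx":0,"ry":0,"rz":0}
    - {"x":0.0045,"y":0,"z":-0.19,"rx":0,"ry":0,"rz":0}
    - {"x":0.0045,"y":0,"z":-0.19,"rx":0,"ry":0,"rz":0}

```text
clock: 6.7
eef_pos: [563.3, -68.1, 130.4]
orientation: [3.141, -0.0, 1.571]
contact_force: [0.7, 1.1, 0.1]
width: 12.4
grasp_force: 20.9
```

```bash
cat > lines.py <<'E'
from h import *
def look(name,box):
    s=manip.get_state(); im,d=manip.get_image('wrist'); im=np.ascontiguousarray(im[:,:,::-1]); cv2.imwrite(f'pics/{name}.png',im); np.save(f'{name}.npy',d)
    print(s['clock'],np.round(s['eef_pos'],2),np.round(s['orientation'],4),s['width'],np.round(s['contact_force'],1))
    x0,x1,y0,y1=box; g=cv2.cvtColor(im,cv2.COLOR_BGR2GRAY); sub=g[y0:y1,x0:x1].astype(int); bg=cv2.medianBlur(g,11)[y0:y1,x0:x1].astype(int)
    n,l,st,ce=cv2.connectedComponentsWithStats(((sub-bg)>30).astype(np.uint8))
    for i in range(1,n):
        if st[i,4]>5 and st[i,2]>=1.5*st[i,3]:
            yy,xx=np.nonzero(l==i); w=(sub-bg)[yy,xx]; c=(np.average(xx,weights=w)+x0,np.average(yy,weights=w)+y0)
            print(st[i],np.round(c,2),np.round(ray('wrist',*c,60,s),2))
    return s,im,d
def tube(s,d,z0,z1):
    v,u=np.mgrid[100:330,270:370]; P=pts('wrist',u,v,d[v,u],s); t=s['eef_pos']
    m0=(d[v,u]>0)&(abs(P[...,0]-t[0])<14)&(abs(P[...,1]-t[1])<12)
    for z in range(z0,z1,8):
        q=P[m0&(abs(P[...,2]-z)<4)]
        if len(q)>4: print(z,len(q),np.round(np.percentile(q,[1,50,99],axis=0)[:,:2],1).tolist())
E
python3 - <<'E'
from lines import *
s,im,d=look('w4',(285,360,60,260)); tube(s,d,66,128)
cv2.imwrite('pics/w4c.png',cv2.resize(im[60:300,240:400],(400,600),interpolation=cv2.INTER_CUBIC))
E
```

```text
6.7 [563.28 -68.05 130.44] [ 3.1410e+00 -1.0000e-04  1.5714e+00] 12.39576116865158 [0.7 1.1 0.1]
[ 6 85  9  4 29] [295.62 146.52] [547.69 -19.32  60.  ]
[54 85  7  2 14] [342.09 145.54] [579.74 -18.62  60.  ]
[  8 121   9   3  23] [297.07 182.  ] [548.21 -44.27  60.  ]
[ 54 120   7   3  17] [341.73 181.24] [579.98 -43.68  60.  ]
[  9 154   9   4  21] [298.28 215.31] [548.61 -69.16  60.  ]
[ 54 154   8   3  18] [342.81 214.59] [581.26 -68.57  60.  ]
[  1 185   4   2   6] [287.53 245.7 ] [540.07 -93.24  60.  ]
[ 64 184   8   3  18] [352.19 245.37] [588.84 -92.91  60.  ]
74 51 [[559.1, -68.0], [564.6, -64.8], [570.7, -63.9]]
82 75 [[558.6, -69.2], [565.2, -65.1], [571.1, -63.9]]
90 77 [[558.8, -68.9], [564.6, -64.8], [571.0, -63.9]]
98 87 [[558.5, -69.7], [565.2, -65.1], [570.9, -64.0]]
106 108 [[558.8, -69.2], [564.6, -65.0], [571.1, -63.6]]
114 116 [[558.6, -69.3], [564.6, -65.1], [570.8, -63.9]]
122 145 [[558.7, -69.5], [565.2, -65.2], [571.1, -63.9]]
```

View pics/w4c.png

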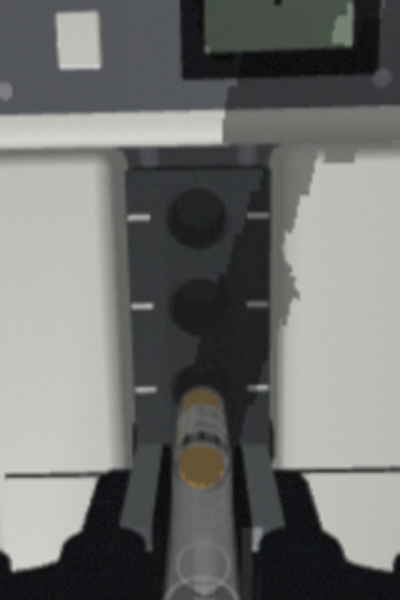

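The crop shows the tube's foot at about (203,388), centred in x over well 2, whose circle top is near (200,363). Numerically the tube needs about +1.5 mm in y. I'll shift it and enter the well slowly.

carry_out:
  motion:
    - {"x":0,"y":0.00375,"z":0,"rx":0,"ry":0,"rz":0}
    - {"x":0,"y":0.00375,"z":0,"rx":0,"ry":0,"rz":0}
    - {"x":0,"y":0.00375,"z":0,"rx":0,"ry":0,"rz":0}
    - {"x":0,"y":0.00375,"z":-0.01,"rx":0,"ry":0,"rz":0}
    - {"x":0,"y":0.00375,"z":-0.02,"rx":0,"ry":0,"rz":0}
    - {"x":0,"y":0.00375,"z":-0.03,"rx":0,"ry":0,"rz":0}
    - {"x":0,"y":0.00375,"z":-0.04,"rx":0,"ry":0,"rz":0}
    - {"x":0,"y":0.00375,"z":-0.05,"rx":0,"ry":0,"rz":0}
    - {"x":0,"y":0.00375,"z":-0.05,"rx":0,"ry":0,"rz":0}
    - {"x":0,"y":0.00375,"z":-0.05,"rx":0,"ry":0,"rz":0}
    - {"x":0,"y":0.00375,"z":-0.05,"rx":0,"ry":0,"rz":0}

```text
clock: 7.67
eef_pos: [563.2, -66.6, 110.2]
orientation: [3.141, 0.0, 1.571]
contact_force: [-0.5, 0.7, -0.6]
width: 11.9
grasp_force: 20.9
```

Run:
```python
from lines import *
s,im,d=look('w5',(285,360,60,260)); tube(s,d,66,110)
```

```text
7.6667 [563.21 -66.59 110.2 ] [3.1414 0.     1.5714] 11.903012798569085 [-0.5  0.7 -0.6]
[31 56  3  2  6] [317.01 116.49] [562.61   1.99  60.  ]
[ 3 91 10  3 28] [292.98 151.86] [547.5  -19.38  60.  ]
[56 90  8  3 23] [344.25 150.88] [579.64 -18.74  60.  ]
[  5 129  10   4  30] [294.92 190.53] [548.19 -44.29  60.  ]
[ 56 129   8   3  20] [344.02 189.7 ] [580.04 -43.69  60.  ]
[ 56 165   9   3  26] [345.16 225.94] [581.34 -68.6   60.  ]
[  7 166   9   3  25] [296.22 226.78] [548.53 -69.25  60.  ]
[ 67 184   6   4  16] [354.01 245.67] [587.71 -82.88  60.  ]
66 79 [[558.7, -67.9], [565.1, -63.5], [571.1, -62.4]]
74 83 [[558.8, -66.8], [564.5, -63.4], [570.7, -62.4]]
82 98 [[558.4, -68.2], [565.1, -63.5], [571.1, -62.4]]
90 113 [[558.7, -67.9], [564.5, -63.6], [570.9, -62.5]]
98 129 [[558.5, -68.0], [564.5, -63.7], [571.0, -62.6]]
106 147 [[558.8, -67.5], [565.1, -63.7], [570.9, -62.4]]
```

Foot is about 11 mm into the well with no force. I'll go down to the bottom.

carry_out:
  motion:
    - {"x":0,"y":0,"z":-0.012,"rx":0,"ry":0,"rz":0}
    - {"x":0,"y":0,"z":-0.025,"rx":0,"ry":0,"rz":0}
    - {"x":0,"y":0,"z":-0.038,"rx":0,"ry":0,"rz":0}
    - {"x":0,"y":0,"z":-0.05,"rx":0,"ry":0,"rz":0}
    - {"x":0,"y":0,"z":-0.06,"rx":0,"ry":0,"rz":0}
    - {"x":0,"y":0,"z":-0.068,"rx":0,"ry":0,"rz":0}
    - {"x":0,"y":0,"z":-0.073,"rx":0,"ry":0,"rz":0}
    - {"x":0,"y":0,"z":-0.075,"rx":0,"ry":0,"rz":0}
    - {"x":0,"y":0,"z":-0.075,"rx":0,"ry":0,"rz":0}
    - {"x":0,"y":0,"z":-0.075,"rx":0,"ry":0,"rz":0}

```text
clock: 8.55
eef_pos: [563.3, -66.6, 80.3]
orientation: [3.141, 0.0, 1.571]
contact_force: [-1.4, -0.1, 0.8]
width: 12.0
grasp_force: 21.0
```

carry_out:
  motion:
    - {"x":0,"y":0,"z":-0.0015,"rx":0,"ry":0,"rz":0}
    - {"x":0,"y":0,"z":-0.003,"rx":0,"ry":0,"rz":0}
    - {"x":0,"y":0,"z":-0.0045,"rx":0,"ry":0,"rz":0}
    - {"x":0,"y":0,"z":-0.0045,"rx":0,"ry":0,"rz":0}
    - {"x":0,"y":0,"z":-0.0045,"rx":0,"ry":0,"rz":0}

```text
clock: 8.97
eef_pos: [564.0, -66.8, 80.1]
orientation: [3.14, -0.0, 1.571]
contact_force: [-4.1, -0.3, 17.8]
width: 12.0
grasp_force: 23.4
```

On the bottom, with contact force felt. I'll ease off, release and rise.

carry_out:
  motion:
    - {"x":0,"y":0,"z":0.0035,"rx":0,"ry":0,"rz":0}
    - {"x":0,"y":0,"z":0.0035,"rx":0,"ry":0,"rz":0}
    - {"x":0,"y":0,"z":0.0035,"rx":0,"ry":0,"rz":0}

```text
clock: 9.22
eef_pos: [563.6, -66.6, 80.3]
orientation: [3.14, -0.0, 1.571]
contact_force: [-1.1, -0.3, 7.4]
width: 12.3
grasp_force: 21.5
```

carry_out:
  motion:
    - {"x":0,"y":0,"z":0,"rx":0,"ry":0,"rz":0}
    - {"x":0,"y":0,"z":0,"rx":0,"ry":0,"rz":0}
    - {"x":0,"y":0,"z":0,"rx":0,"ry":0,"rz":0}
    - {"x":0,"y":0,"z":0,"rx":0,"ry":0,"rz":0}
    - {"x":0,"y":0,"z":0.05,"rx":0,"ry":0,"rz":0}
    - {"x":0,"y":0,"z":0.1,"rx":0,"ry":0,"rz":0}
    - {"x":0,"y":0,"z":0.18,"rx":0,"ry":0,"rz":0}
    - {"x":0,"y":0,"z":0.26,"rx":0,"ry":0,"rz":0}
    - {"x":0,"y":0,"z":0.3,"rx":0,"ry":0,"rz":0}
    - {"x":0,"y":0,"z":0.3,"rx":0,"ry":0,"rz":0}
  jaw: -0.1

```text
clock: 10.05
eef_pos: [565.0, -66.9, 203.7]
orientation: [3.135, -0.001, 1.571]
contact_force: [0.4, 0.2, -0.1]
width: 38.2
grasp_force: 0.0
```

Run:
```python
from lines import *
s,im,d=look('w6',(285,360,60,260))
v,u=np.mgrid[120:330,270:370]; P=pts('wrist',u,v,d[v,u],s)
m=(P[...,2]>108)&(P[...,2]<125)&(abs(P[...,0]-565)<30)
n,l,st,ce=cv2.connectedComponentsWithStats(m.astype(np.uint8))
for i in range(1,n):
    if st[i,4]>8: q=P[l==i]; print(st[i],np.round(np.percentile(q,[2,50,98],axis=0),1).tolist())
```

```text
10.05 [564.99 -66.88 203.7 ] [ 3.1355e+00 -6.0000e-04  1.5712e+00] 38.20356794977705 [ 0.4  0.2 -0.1]
[11 80  7  3 17] [299.26 140.64] [547.78 -19.24  60.  ]
[ 12 107   7   2  13] [299.79 167.43] [547.85 -44.1   60.  ]
[ 47 106   4   2   8] [333.46 166.56] [579.65 -43.28  60.  ]
[ 13 132   6   3  15] [300.92 193.17] [548.5  -69.12  60.  ]
[ 47 132   6   2  12] [334.75 192.44] [581.2  -68.42  60.  ]
[ 14 157   6   3  15] [301.7  217.68] [548.87 -94.04  60.  ]
[ 47 156   6   3  16] [334.17 217.06] [580.96 -93.43  60.  ]
[ 40  80  17  19 146] [[558.9, -75.1, 108.2], [565.1, -69.5, 115.3], [570.8, -62.6, 117.9]]
[ 41 109  15  17 132] [[559.4, -99.5, 108.3], [565.1, -93.6, 113.2], [570.8, -87.2, 116.5]]
```

The open tube stands at (565, −69), upright, with its top at 118 mm as expected. Now the capped tube.

carry_out:
  motion:
    - {"x":-0.016,"y":0.1,"z":0,"rx":0,"ry":0,"rz":0}
    - {"x":-0.032,"y":0.2,"z":0,"rx":0,"ry":0,"rz":0}
    - {"x":-0.048,"y":0.3,"z":0,"rx":0,"ry":0,"rz":0}
    - {"x":-0.064,"y":0.4,"z":0,"rx":0,"ry":0,"rz":0}
    - {"x":-0.08,"y":0.5,"z":0,"rx":0,"ry":0,"rz":0}
    - {"x":-0.096,"y":0.6,"z":0,"rx":0,"ry":0,"rz":0}
    - {"x":-0.112,"y":0.7,"z":0,"rx":0,"ry":0,"rz":0}
    - {"x":-0.13,"y":0.8,"z":0,"rx":0,"ry":0,"rz":0}
    - {"x":-0.15,"y":0.9,"z":0,"rx":0,"ry":0,"rz":0}
    - {"x":-0.176,"y":1.0,"z":0,"rx":0,"ry":0,"rz":0}
    - {"x":-0.176,"y":1.0,"z":0,"rx":0,"ry":0,"rz":0}

```text
clock: 11.02
eef_pos: [487.5, 342.7, 197.4]
orientation: [-3.138, -0.002, 1.583]
contact_force: [-1.8, 1.4, 0.1]
width: 38.2
grasp_force: 0.0
```

carry_out:
  motion:
    - {"x":0,"y":0.0375,"z":0,"rx":0,"ry":0,"rz":0}
    - {"x":0,"y":0.0375,"z":0,"rx":0,"ry":0,"rz":0}
    - {"x":0,"y":0.0375,"z":0,"rx":0,"ry":0,"rz":0}
    - {"x":0,"y":0.0375,"z":0,"rx":0,"ry":0,"rz":0}
    - {"x":0,"y":0.0375,"z":0,"rx":0,"ry":0,"rz":0}

```text
clock: 11.43
eef_pos: [493.4, 347.0, 199.7]
orientation: [3.141, 0.0, 1.569]
contact_force: [-0.4, 0.3, 0.4]
width: 38.4
grasp_force: 0.0
```

Run:
```python
from lines import *
s,im,d=look('w7',(285,360,60,70))
v,u=np.mgrid[120:330,270:370]; P=pts('wrist',u,v,d[v,u],s)
m=(P[...,2]>88)&(P[...,2]<110)&(abs(P[...,0]-493)<30)
n,l,st,ce=cv2.connectedComponentsWithStats(m.astype(np.uint8))
for i in range(1,n):
    if st[i,4]>8: q=P[l==i]; print(st[i],np.round(np.percentile(q,[2,50,98],axis=0),1).tolist())
```

```text
11.4333 [493.4  346.98 199.67] [3.1414e+00 4.0000e-04 1.5693e+00] 38.44338645994568 [-0.4  0.3  0.4]
[ 42  71  19  21 294] [[487.9, 339.6, 88.8], [495.4, 347.6, 95.0], [503.0, 354.7, 97.0]]
```

carry_out:
  motion:
    - {"x":0.001,"y":0,"z":-0.08,"rx":0,"ry":0,"rz":0}
    - {"x":0.001,"y":0,"z":-0.16,"rx":0,"ry":0,"rz":0}
    - {"x":0.001,"y":0,"z":-0.24,"rx":0,"ry":0,"rz":0}
    - {"x":0.001,"y":0,"z":-0.3,"rx":0,"ry":0,"rz":0}
    - {"x":0.001,"y":0,"z":-0.332,"rx":0,"ry":0,"rz":0}
    - {"x":0.001,"y":0,"z":-0.332,"rx":0,"ry":0,"rz":0}
    - {"x":0.001,"y":0,"z":-0.332,"rx":0,"ry":0,"rz":0}
    - {"x":0.001,"y":0,"z":-0.332,"rx":0,"ry":0,"rz":0}
    - {"x":0.001,"y":0,"z":-0.332,"rx":0,"ry":0,"rz":0}

```text
clock: 12.23
eef_pos: [494.2, 349.1, 68.9]
orientation: [3.139, -0.002, 1.571]
contact_force: [0.2, -0.2, -0.6]
width: 38.4
grasp_force: 0.0
```

carry_out:
  motion:
    - {"x":0,"y":0,"z":0,"rx":0,"ry":0,"rz":0}
    - {"x":0,"y":0,"z":0,"rx":0,"ry":0,"rz":0}
    - {"x":0,"y":0,"z":0,"rx":0,"ry":0,"rz":0}
    - {"x":0,"y":0,"z":0,"rx":0,"ry":0,"rz":0}
    - {"x":0,"y":0,"z":0,"rx":0,"ry":0,"rz":0}
    - {"x":0,"y":0,"z":0,"rx":0,"ry":0,"rz":0}
    - {"x":0,"y":0,"z":0,"rx":0,"ry":0,"rz":0}
  jaw: -1
  squeeze: 20

```text
clock: 12.82
eef_pos: [493.8, 349.0, 68.0]
orientation: [3.14, -0.001, 1.571]
contact_force: [-1.4, 0.0, 7.1]
width: 16.8
grasp_force: 19.8
```

carry_out:
  motion:
    - {"x":0,"y":0,"z":0.03,"rx":0,"ry":0,"rz":0}
    - {"x":0,"y":0,"z":0.09,"rx":0,"ry":0,"rz":0}
    - {"x":0,"y":0,"z":0.17,"rx":0,"ry":0,"rz":0}
    - {"x":0,"y":0,"z":0.26,"rx":0,"ry":0,"rz":0}
    - {"x":0,"y":0,"z":0.34,"rx":0,"ry":0,"rz":0}
    - {"x":0,"y":0,"z":0.38,"rx":0,"ry":0,"rz":0}
    - {"x":0,"y":0,"z":0.38,"rx":0,"ry":0,"rz":0}
    - {"x":0,"y":0,"z":0.38,"rx":0,"ry":0,"rz":0}

```text
clock: 13.48
eef_pos: [493.4, 348.6, 220.4]
orientation: [3.14, -0.001, 1.571]
contact_force: [-0.2, 0.0, -0.9]
width: 16.4
grasp_force: 19.7
```

carry_out:
  motion:
    - {"x":0.01,"y":-0.05,"z":0,"rx":0,"ry":0,"rz":0}
    - {"x":0.025,"y":-0.14,"z":0,"rx":0,"ry":0,"rz":0}
    - {"x":0.04,"y":-0.24,"z":0,"rx":0,"ry":0,"rz":0}
    - {"x":0.06,"y":-0.34,"z":0,"rx":0,"ry":0,"rz":0}
    - {"x":0.08,"y":-0.44,"z":0,"rx":0,"ry":0,"rz":0}
    - {"x":0.1,"y":-0.54,"z":0,"rx":0,"ry":0,"rz":0}
    - {"x":0.12,"y":-0.64,"z":0,"rx":0,"ry":0,"rz":0}
    - {"x":0.14,"y":-0.74,"z":0,"rx":0,"ry":0,"rz":0}
    - {"x":0.16,"y":-0.84,"z":0,"rx":0,"ry":0,"rz":0}
    - {"x":0.173,"y":-0.93,"z":0,"rx":0,"ry":0,"rz":0}
    - {"x":0.173,"y":-0.9765,"z":0,"rx":0,"ry":0,"rz":0}
    - {"x":0.173,"y":-0.9765,"z":0,"rx":0,"ry":0,"rz":0}

```text
clock: 14.48
eef_pos: [561.2, -48.2, 218.0]
orientation: [-3.14, 0.002, 1.564]
contact_force: [0.8, -0.7, -1.7]
width: 16.5
grasp_force: 19.7
```

carry_out:
  motion:
    - {"x":0,"y":0,"z":0,"rx":0,"ry":0,"rz":0}
    - {"x":0,"y":0,"z":0,"rx":0,"ry":0,"rz":0}
    - {"x":0,"y":0,"z":0,"rx":0,"ry":0,"rz":0}
    - {"x":0,"y":0,"z":-0.05,"rx":0,"ry":0,"rz":0}
    - {"x":0,"y":0,"z":-0.1,"rx":0,"ry":0,"rz":0}
    - {"x":0,"y":0,"z":-0.15,"rx":0,"ry":0,"rz":0}
    - {"x":0,"y":0,"z":-0.19,"rx":0,"ry":0,"rz":0}
    - {"x":0,"y":0,"z":-0.215,"rx":0,"ry":0,"rz":0}
    - {"x":0,"y":0,"z":-0.215,"rx":0,"ry":0,"rz":0}
    - {"x":0,"y":0,"z":-0.215,"rx":0,"ry":0,"rz":0}
    - {"x":0,"y":0,"z":-0.215,"rx":0,"ry":0,"rz":0}
    - {"x":0,"y":0,"z":-0.215,"rx":0,"ry":0,"rz":0}

```text
clock: 15.48
eef_pos: [563.1, -42.0, 134.1]
orientation: [3.14, -0.0, 1.572]
contact_force: [0.3, 0.4, 0.4]
width: 16.8
grasp_force: 19.7
```

Run:
```python
from lines import *
s,im,d=look('w8',(275,370,60,260)); tube(s,d,66,140)
```

```text
15.4833 [563.06 -42.   134.08] [ 3.1397e+00 -3.0000e-04  1.5717e+00] 16.77157799789122 [0.3 0.4 0.4]
[ 18 121   8   4  24] [296.92 182.48] [547.67 -19.31  60.  ]
[ 63 121   8   3  17] [340.92 181.6 ] [579.53 -18.62  60.  ]
[ 19 154   8   3  20] [298.2 215.2] [548.15 -44.18  60.  ]
[ 63 154   8   2  15] [341.11 214.45] [580.15 -43.57  60.  ]
[  8 184   6   4  17] [285.76 245.61] [538.17 -68.69  60.  ]
74 32 [[558.8, -42.2], [565.4, -38.4], [570.7, -37.7]]
82 67 [[558.8, -43.2], [565.1, -38.8], [571.2, -37.7]]
90 78 [[558.6, -43.0], [564.4, -38.9], [570.9, -37.7]]
98 90 [[558.8, -43.7], [565.0, -38.7], [571.3, -37.5]]
106 92 [[558.5, -43.3], [565.0, -38.9], [571.0, -37.7]]
114 114 [[558.7, -42.4], [564.4, -38.8], [570.7, -37.8]]
122 131 [[558.4, -43.5], [564.9, -38.8], [571.0, -37.6]]
130 138 [[557.2, -42.6], [564.9, -38.8], [570.8, -34.7]]
138 178 [[550.1, -42.7], [562.9, -35.3], [576.8, -30.1]]
```

carry_out:
  motion:
    - {"x":-0.0015,"y":0.0006,"z":0,"rx":0,"ry":0,"rz":0}
    - {"x":-0.0015,"y":0.0006,"z":0,"rx":0,"ry":0,"rz":0}
    - {"x":-0.0015,"y":0.0006,"z":0,"rx":0,"ry":0,"rz":0}
    - {"x":-0.0015,"y":0.0006,"z":-0.01,"rx":0,"ry":0,"rz":0}
    - {"x":-0.0015,"y":0.0006,"z":-0.02,"rx":0,"ry":0,"rz":0}
    - {"x":-0.0015,"y":0.0006,"z":-0.03,"rx":0,"ry":0,"rz":0}
    - {"x":-0.0015,"y":0.0006,"z":-0.04,"rx":0,"ry":0,"rz":0}
    - {"x":-0.0015,"y":0.0006,"z":-0.05,"rx":0,"ry":0,"rz":0}
    - {"x":-0.0015,"y":0.0006,"z":-0.05,"rx":0,"ry":0,"rz":0}
    - {"x":-0.0015,"y":0.0006,"z":-0.05,"rx":0,"ry":0,"rz":0}

```text
clock: 16.37
eef_pos: [561.6, -41.9, 112.6]
orientation: [-3.141, 0.0, 1.571]
contact_force: [-0.7, -0.4, 1.3]
width: 16.9
grasp_force: 19.7
```

carry_out:
  motion:
    - {"x":0,"y":0,"z":-0.012,"rx":0,"ry":0,"rz":0}
    - {"x":0,"y":0,"z":-0.025,"rx":0,"ry":0,"rz":0}
    - {"x":0,"y":0,"z":-0.038,"rx":0,"ry":0,"rz":0}
    - {"x":0,"y":0,"z":-0.05,"rx":0,"ry":0,"rz":0}
    - {"x":0,"y":0,"z":-0.06,"rx":0,"ry":0,"rz":0}
    - {"x":0,"y":0,"z":-0.068,"rx":0,"ry":0,"rz":0}
    - {"x":0,"y":0,"z":-0.073,"rx":0,"ry":0,"rz":0}
    - {"x":0,"y":0,"z":-0.076,"rx":0,"ry":0,"rz":0}
    - {"x":0,"y":0,"z":-0.078,"rx":0,"ry":0,"rz":0}
    - {"x":0,"y":0,"z":-0.078,"rx":0,"ry":0,"rz":0}
    - {"x":0,"y":0,"z":-0.078,"rx":0,"ry":0,"rz":0}

```text
clock: 17.28
eef_pos: [561.8, -42.0, 81.9]
orientation: [3.141, -0.0, 1.571]
contact_force: [1.0, 0.2, 0.3]
width: 16.7
grasp_force: 19.7
```

carry_out:
  motion:
    - {"x":0,"y":0,"z":-0.0015,"rx":0,"ry":0,"rz":0}
    - {"x":0,"y":0,"z":-0.003,"rx":0,"ry":0,"rz":0}
    - {"x":0,"y":0,"z":-0.0045,"rx":0,"ry":0,"rz":0}
    - {"x":0,"y":0,"z":-0.0045,"rx":0,"ry":0,"rz":0}
    - {"x":0,"y":0,"z":-0.0045,"rx":0,"ry":0,"rz":0}

```text
clock: 17.7
eef_pos: [562.5, -42.0, 81.0]
orientation: [3.14, -0.0, 1.571]
contact_force: [-1.6, -1.0, 8.7]
width: 17.0
grasp_force: 20.4
```

carry_out:
  motion:
    - {"x":0,"y":0,"z":0.002,"rx":0,"ry":0,"rz":0}
    - {"x":0,"y":0,"z":0.002,"rx":0,"ry":0,"rz":0}

```text
clock: 17.87
eef_pos: [562.0, -41.9, 81.0]
orientation: [3.141, -0.0, 1.571]
contact_force: [0.4, -0.5, 3.4]
width: 16.4
grasp_force: 20.1
```

carry_out:
  motion:
    - {"x":0,"y":0,"z":0,"rx":0,"ry":0,"rz":0}
    - {"x":0,"y":0,"z":0,"rx":0,"ry":0,"rz":0}
    - {"x":0,"y":0,"z":0,"rx":0,"ry":0,"rz":0}
    - {"x":0,"y":0,"z":0,"rx":0,"ry":0,"rz":0}
    - {"x":0,"y":0,"z":0.05,"rx":0,"ry":0,"rz":0}
    - {"x":0,"y":0,"z":0.1,"rx":0,"ry":0,"rz":0}
    - {"x":0,"y":0,"z":0.18,"rx":0,"ry":0,"rz":0}
    - {"x":0,"y":0,"z":0.26,"rx":0,"ry":0,"rz":0}
    - {"x":0,"y":0,"z":0.3,"rx":0,"ry":0,"rz":0}
    - {"x":0,"y":0,"z":0.3,"rx":0,"ry":0,"rz":0}
  jaw: -0.1

```text
clock: 18.7
eef_pos: [563.6, -42.2, 204.8]
orientation: [3.135, -0.001, 1.571]
contact_force: [0.8, 0.0, 0.1]
width: 38.7
grasp_force: 0.0
```

carry_out:
  motion:
    - {"x":0,"y":-0.1,"z":0,"rx":0,"ry":0,"rz":0}
    - {"x":0,"y":-0.2,"z":0,"rx":0,"ry":0,"rz":0}
    - {"x":0,"y":-0.3,"z":0,"rx":0,"ry":0,"rz":0}
    - {"x":0,"y":-0.4,"z":0,"rx":0,"ry":0,"rz":0}
    - {"x":0,"y":-0.45,"z":0,"rx":0,"ry":0,"rz":0}
    - {"x":0,"y":-0.45,"z":0,"rx":0,"ry":0,"rz":0}
    - {"x":0,"y":-0.45,"z":0,"rx":0,"ry":0,"rz":0}
    - {"x":0,"y":-0.45,"z":0,"rx":0,"ry":0,"rz":0}

```text
clock: 19.37
eef_pos: [561.8, -220.9, 200.0]
orientation: [-3.141, -0.001, 1.572]
contact_force: [0.2, 0.9, 0.2]
width: 38.4
grasp_force: 0.0
```

Run:
```python
from lines import *
s,im,d=look('w9',(250,390,20,260))
v,u=np.mgrid[0:330,220:420]; P=pts('wrist',u,v,d[v,u],s)
def comps(m):
    n,l,st,ce=cv2.connectedComponentsWithStats(m.astype(np.uint8))
    for i in range(1,n):
        if st[i,4]>8: q=P[l==i]; print(st[i],np.round(np.percentile(q,[2,50,98],axis=0),1).tolist())
comps((P[...,2]>102)&(P[...,2]<125)&(abs(P[...,0]-565)<30))
print('knob'); comps((P[...,2]>34)&(P[...,2]<62)&(abs(P[...,0]-565)<25)&(P[...,1]<-190))
cv2.imwrite('pics/w9c.png',cv2.resize(im[20:320,200:440],(480,600),interpolation=cv2.INTER_CUBIC))
```

```text
19.3667 [ 561.75 -220.88  199.96] [-3.1407e+00 -8.0000e-04  1.5722e+00] 38.37972434175535 [0.2 0.9 0.2]
[50 25  8  3 22] [303.38  45.77] [548.51 -94.38  60.  ]
[89 24  8  3 21] [342.29  44.94] [581.29 -93.7   60.  ]
[67 32  8  3 14] [320.25  53.23] [ 562.74 -100.11   60.  ]
[69 45  7  4 20] [321.74  66.06] [ 564.03 -110.16   60.  ]
[ 91 133  10   4  30] [344.85 154.75] [ 585.58 -185.68   60.  ]
[ 48 136   5   2   9] [300.24 156.61] [ 544.41 -187.47   60.  ]
[127 226   4   2   6] [378.46 246.56] [ 621.35 -277.08   60.  ]
[99  0 10  3 19] [[561.9, -75.9, 102.1], [564.7, -75.3, 103.5], [567.9, -74.6, 106.6]]
[ 95  15  19  27 267] [[559.3, -100.3, 102.2], [565.4, -92.6, 111.8], [571.2, -88.0, 116.5]]
knob
[  92  158   28   66 1121] [[556.7, -253.0, 41.0], [567.6, -230.3, 49.2], [579.0, -191.1, 55.3]]
```

View pics/w9c.png

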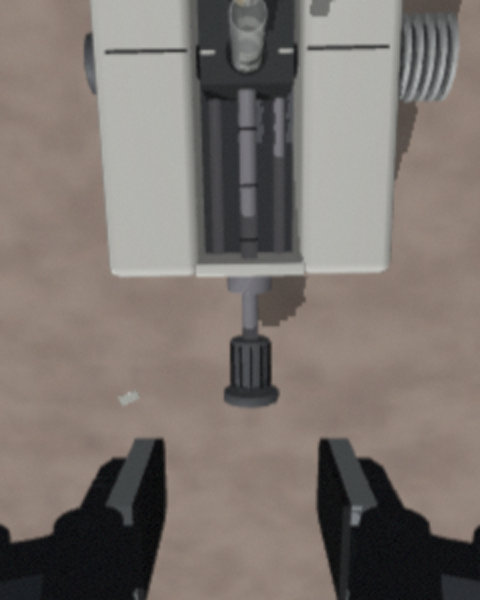

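The crop shows the knob's grip from (250,340) to (250,385), with the flange to row 405. The rod is clear and the blank is still on its mark. I'll check the knob's extent.

Run:
```python
from lines import *
s=manip.get_state()
for r,z in((340,52),(385,52),(388,56),(405,50)): print(r,np.round(ray('wrist',200+250/2,20+r/2,z,s),1))
d=np.load('w9.npy'); v,u=np.mgrid[170:230,300:350]; P=pts('wrist',u,v,d[v,u],s)
for y in range(-256,-205,3):
    q=P[(abs(P[...,1]-y)<1.5)&(P[...,2]>36)]
    if len(q): print(y,np.round([q[:,0].min(),q[:,0].max(),q[:,2].max()],1))
```

```text
340 [ 567.9 -220.4   52. ]
385 [ 568.  -243.5   52. ]
388 [ 568.  -243.8   56. ]
405 [ 568.1 -254.7   50. ]
-253 [554.8 581.5  57.2]
-250 [554.7 582.8  56.6]
-247 [554.8 581.8  55.6]
-244 [557.8 578.5  52.6]
-241 [557.9 578.5  52.3]
-238 [557.9 578.4  52. ]
-235 [557.9 578.3  53.5]
-232 [557.9 578.3  52.1]
-229 [557.9 578.3  53. ]
-226 [557.9 578.2  53.1]
-223 [557.9 578.2  52.8]
-220 [558.9 577.   52.3]
-217 [563.9 571.   46.3]
-214 [563.9 570.9  47.3]
-211 [563.9 570.9  46.4]
-208 [563.9 570.9  46.3]
```

carry_out:
  motion:
    - {"x":0.011,"y":-0.026,"z":0,"rx":0,"ry":0,"rz":0}
    - {"x":0.011,"y":-0.026,"z":-0.08,"rx":0,"ry":0,"rz":0}
    - {"x":0.011,"y":-0.026,"z":-0.16,"rx":0,"ry":0,"rz":0}
    - {"x":0.011,"y":-0.026,"z":-0.24,"rx":0,"ry":0,"rz":0}
    - {"x":0.011,"y":-0.026,"z":-0.3,"rx":0,"ry":0,"rz":0}
    - {"x":0.011,"y":-0.026,"z":-0.35,"rx":0,"ry":0,"rz":0}
    - {"x":0.011,"y":-0.026,"z":-0.4,"rx":0,"ry":0,"rz":0}
    - {"x":0.011,"y":-0.026,"z":-0.43,"rx":0,"ry":0,"rz":0}
    - {"x":0.011,"y":-0.026,"z":-0.4425,"rx":0,"ry":0,"rz":0}
    - {"x":0.011,"y":-0.026,"z":-0.4425,"rx":0,"ry":0,"rz":0}
    - {"x":0.011,"y":-0.026,"z":-0.4425,"rx":0,"ry":0,"rz":0}
    - {"x":0.011,"y":-0.026,"z":-0.4425,"rx":0,"ry":0,"rz":0}

```text
clock: 20.42
eef_pos: [567.0, -232.6, 25.0]
orientation: [3.14, 0.0, 1.572]
contact_force: [0.3, 0.2, 0.5]
width: 38.1
grasp_force: 0.0
```

carry_out:
  motion:
    - {"x":0,"y":0,"z":0,"rx":0,"ry":0,"rz":0}
    - {"x":0,"y":0,"z":0,"rx":0,"ry":0,"rz":0}
    - {"x":0,"y":0,"z":0,"rx":0,"ry":0,"rz":0}
    - {"x":0,"y":0,"z":0,"rx":0,"ry":0,"rz":0}
    - {"x":0,"y":0,"z":0,"rx":0,"ry":0,"rz":0}
    - {"x":0,"y":0,"z":0,"rx":0,"ry":0,"rz":0}
    - {"x":0,"y":0,"z":0,"rx":0,"ry":0,"rz":0}
    - {"x":0,"y":0,"z":0,"rx":0,"ry":0,"rz":0}
  jaw: -1
  squeeze: 50

```text
clock: 21.08
eef_pos: [566.4, -232.5, 24.9]
orientation: [3.141, -0.0, 1.572]
contact_force: [-3.2, 0.6, 6.9]
width: 18.3
grasp_force: 48.5
```

Gripped. I'll draw it out smoothly.

carry_out:
  motion:
    - {"x":0,"y":-0.002,"z":0,"rx":0,"ry":0,"rz":0}
    - {"x":0,"y":-0.006,"z":0,"rx":0,"ry":0,"rz":0}
    - {"x":0,"y":-0.012,"z":0,"rx":0,"ry":0,"rz":0}
    - {"x":0,"y":-0.018,"z":0,"rx":0,"ry":0,"rz":0}
    - {"x":0.0005,"y":-0.025,"z":0,"rx":0,"ry":0,"rz":0}
    - {"x":0.0005,"y":-0.032,"z":0,"rx":0,"ry":0,"rz":0}
    - {"x":0.0005,"y":-0.039,"z":0,"rx":0,"ry":0,"rz":0}
    - {"x":0.0005,"y":-0.046,"z":0,"rx":0,"ry":0,"rz":0}
    - {"x":0.001,"y":-0.053,"z":0,"rx":0,"ry":0,"rz":0}
    - {"x":0.001,"y":-0.059,"z":0,"rx":0,"ry":0,"rz":0}
    - {"x":0.001,"y":-0.062,"z":0,"rx":0,"ry":0,"rz":0}
    - {"x":0.001,"y":-0.0625,"z":0,"rx":0,"ry":0,"rz":0}

```text
clock: 22.08
eef_pos: [566.8, -256.5, 24.8]
orientation: [3.141, -0.002, 1.572]
contact_force: [-4.7, 5.3, 9.3]
width: 18.8
grasp_force: 48.6
```

carry_out:
  motion:
    - {"x":0,"y":-0.002,"z":0,"rx":0,"ry":0,"rz":0}
    - {"x":0,"y":-0.006,"z":0,"rx":0,"ry":0,"rz":0}
    - {"x":0,"y":-0.012,"z":0,"rx":0,"ry":0,"rz":0}
    - {"x":0,"y":-0.018,"z":0,"rx":0,"ry":0,"rz":0}
    - {"x":0.0005,"y":-0.025,"z":0,"rx":0,"ry":0,"rz":0}
    - {"x":0.0005,"y":-0.032,"z":0,"rx":0,"ry":0,"rz":0}
    - {"x":0.0005,"y":-0.039,"z":0,"rx":0,"ry":0,"rz":0}
    - {"x":0.0005,"y":-0.046,"z":0,"rx":0,"ry":0,"rz":0}
    - {"x":0.001,"y":-0.053,"z":0,"rx":0,"ry":0,"rz":0}
    - {"x":0.001,"y":-0.059,"z":0,"rx":0,"ry":0,"rz":0}
    - {"x":0.001,"y":-0.062,"z":0,"rx":0,"ry":0,"rz":0}
    - {"x":0.001,"y":-0.0625,"z":0,"rx":0,"ry":0,"rz":0}

```text
clock: 23.08
eef_pos: [567.2, -280.9, 24.8]
orientation: [3.141, -0.003, 1.573]
contact_force: [-5.3, 6.4, 11.1]
width: 18.3
grasp_force: 48.8
```

carry_out:
  motion:
    - {"x":0,"y":0,"z":0,"rx":0,"ry":0,"rz":0}
    - {"x":0,"y":0,"z":0,"rx":0,"ry":0,"rz":0}
    - {"x":0,"y":0,"z":0,"rx":0,"ry":0,"rz":0}
    - {"x":0,"y":0,"z":0,"rx":0,"ry":0,"rz":0}
    - {"x":0,"y":0,"z":0,"rx":0,"ry":0,"rz":0}
    - {"x":0,"y":0,"z":0,"rx":0,"ry":0,"rz":0}

```text
clock: 23.58
eef_pos: [567.3, -280.8, 24.8]
orientation: [3.141, -0.002, 1.573]
contact_force: [-5.1, 6.9, 9.6]
width: 18.3
grasp_force: 48.8
```

Run:
```python
from h import *
im,d=manip.get_image('top'); im=np.ascontiguousarray(im[:,:,::-1]); cv2.imwrite('pics/top9.png',im)
s=manip.get_state(); w,dw=manip.get_image('wrist'); np.save('w10.npy',dw); cv2.imwrite('pics/w10.png',w[:,:,::-1])
print(np.round(s['eef_pos'],1),s['grasp_force'],np.round(s['contact_force'],1))
a=cv2.resize(im[160:220,290:400],(770,420),interpolation=2); b=cv2.resize(w[:160,200:440,::-1],(270,180)); 
c=np.zeros((600,770,3),np.uint8); c[:420]=a; c[420:,:270]=b; cv2.imwrite('pics/fin.png',c)
v,u=np.mgrid[160:220,300:380]; P=pts('top',u,v,d[v,u])
m=(P[...,2]>95)&(P[...,2]<122)&(abs(P[...,0]-562)<20)
n,l,st,ce=cv2.connectedComponentsWithStats(m.astype(np.uint8))
for i in range(1,n): print(st[i],np.round(np.percentile(P[l==i],[2,50,98],axis=0),1).tolist())
```

```text
[ 567.3 -280.7   24.8] 48.764634132385254 [-5.3  7.2 10.4]
[33 24  5  7 28] [[551.5, -98.2, 97.3], [558.9, -92.5, 106.5], [567.3, -86.4, 110.5]]
[42 24  5  6 14] [[554.8, -123.7, 96.0], [560.3, -117.3, 111.6], [566.8, -112.2, 119.3]]
[50 24  5  6 15] [[554.0, -147.6, 98.7], [560.9, -142.1, 110.6], [567.3, -135.7, 121.1]]
```

View pics/fin.png

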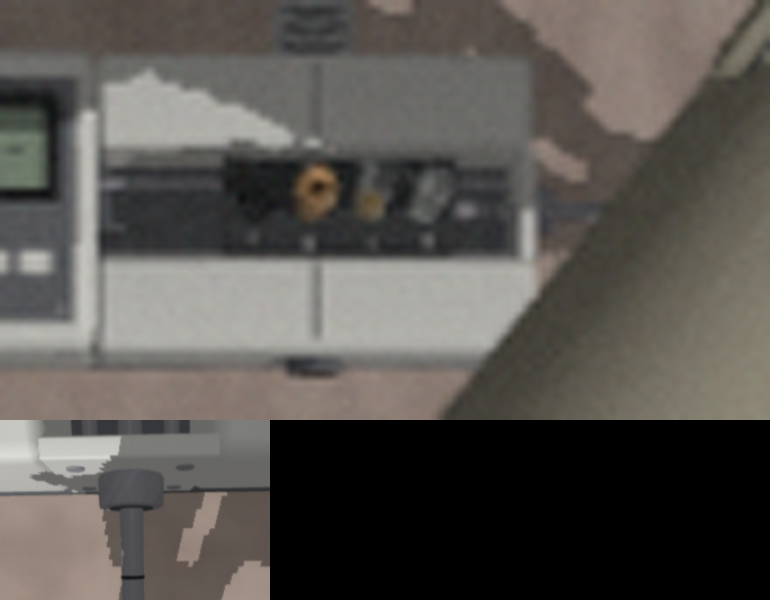

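The picture shows all three tubes side by side, with well 3's line at crop x≈309 and the beam mark at x≈317. That means it is a touch short. I'll measure this with the rod ring in the wrist view.

Run:
```python
from h import *
s=manip.get_state(); g=cv2.cvtColor(cv2.imread('pics/w10.png'),cv2.COLOR_BGR2GRAY); d=np.load('w10.npy')
c=318
for v in range(60,170,1): print(v,int(g[v,315:320].mean()),np.round(pts('wrist',c,v,d[v,c],s)[1:],1).tolist(), end=' | ')
t=cv2.cvtColor(cv2.imread('pics/top9.png'),cv2.COLOR_BGR2GRAY)
print(); 
for r in (171,173,200,204,193,194,195): print(r,t[r,318:356].tolist())
```

```text
60 84 [-193.7, 51.9] | 61 84 [-194.0, 51.8] | 62 84 [-194.3, 52.2] | 63 85 [-194.8, 52.9] | 64 84 [-194.9, 51.8] | 65 83 [-195.5, 53.5] | 66 84 [-195.5, 51.1] | 67 84 [-196.0, 52.6] | 68 84 [-196.3, 52.3] | 69 84 [-196.7, 53.2] | 70 83 [-196.9, 52.0] | 71 82 [-197.3, 52.4] | 72 81 [-197.4, 51.1] | 73 75 [-197.9, 52.2] | 74 69 [-198.0, 50.6] | 75 57 [-198.1, 48.4] | 76 44 [-198.3, 47.8] | 77 47 [-198.6, 47.0] | 78 70 [-198.6, 44.8] | 79 81 [-199.2, 46.6] | 80 82 [-199.3, 44.8] | 81 83 [-199.6, 44.3] | 82 82 [-200.2, 46.5] | 83 81 [-200.6, 46.5] | 84 82 [-200.9, 45.9] | 85 82 [-201.2, 46.0] | 86 82 [-201.5, 45.3] | 87 82 [-201.9, 46.2] | 88 82 [-202.2, 45.0] | 89 81 [-202.5, 44.3] | 90 82 [-203.0, 46.2] | 91 81 [-203.3, 46.0] | 92 82 [-203.7, 45.7] | 93 82 [-203.9, 44.7] | 94 82 [-204.3, 44.6] | 95 82 [-204.7, 44.9] | 96 82 [-205.1, 46.1] | 97 81 [-205.4, 45.3] | 98 82 [-205.8, 45.2] | 99 82 [-206.1, 44.2] | 100 81 [-206.5, 45.1] | 101 81 [-206.8, 43.9] | 102 81 [-207.2, 45.7] | 103 81 [-207.7, 46.8] | 104 81 [-208.0, 45.8] | 105 81 [-208.3, 45.0] | 106 81 [-208.7, 45.2] | 107 81 [-209
[... 2048 characters left out ...]
171, 169, 172, 174, 171, 169, 173]
204 [169, 173, 172, 174, 172, 172, 174, 174, 175, 171, 174, 171, 172, 172, 174, 174, 150, 132, 171, 172, 174, 170, 173, 173, 172, 171, 173, 174, 170, 174, 172, 172, 173, 173, 172, 174, 176, 176]
193 [50, 51, 49, 48, 42, 49, 49, 60, 69, 49, 50, 51, 45, 46, 48, 57, 61, 50, 45, 50, 44, 53, 47, 49, 49, 56, 51, 49, 46, 46, 51, 51, 67, 76, 49, 49, 51, 50]
194 [48, 51, 51, 48, 44, 46, 46, 62, 66, 44, 48, 47, 50, 48, 49, 78, 90, 47, 46, 49, 48, 48, 46, 45, 60, 68, 43, 50, 52, 46, 48, 45, 77, 92, 49, 49, 50, 47]
195 [55, 58, 55, 51, 37, 45, 42, 41, 45, 43, 44, 44, 44, 43, 45, 68, 81, 44, 41, 42, 39, 40, 42, 44, 50, 61, 42, 39, 37, 40, 43, 43, 57, 66, 44, 43, 48, 52]
```

Three cues put the draw at about 48 mm (ring 23.3 mm from the bushing, TCP travel 48.3 mm, mark offset 2–3 mm). I'll add 2 mm.

carry_out:
  motion:
    - {"x":0,"y":-0.002,"z":0,"rx":0,"ry":0,"rz":0}
    - {"x":0,"y":-0.0035,"z":0,"rx":0,"ry":0,"rz":0}
    - {"x":0,"y":-0.005,"z":0,"rx":0,"ry":0,"rz":0}
    - {"x":0,"y":-0.005,"z":0,"rx":0,"ry":0,"rz":0}
    - {"x":0,"y":-0.005,"z":0,"rx":0,"ry":0,"rz":0}
    - {"x":0,"y":-0.005,"z":0,"rx":0,"ry":0,"rz":0}
    - {"x":0,"y":-0.005,"z":0,"rx":0,"ry":0,"rz":0}
    - {"x":0,"y":-0.005,"z":0,"rx":0,"ry":0,"rz":0}

```text
clock: 24.35
eef_pos: [567.3, -282.6, 24.8]
orientation: [3.141, -0.003, 1.573]
contact_force: [-5.6, 7.9, 10.5]
width: 18.4
grasp_force: 48.8
```

Run:
```python
from h import *
s=manip.get_state(); w,d=manip.get_image('wrist'); g=cv2.cvtColor(w,cv2.COLOR_RGB2GRAY)
p=[g[v,315:320].mean() for v in range(45,170)]
v=45+np.argmin(p[60:])+60; print('ring',v,np.round(ray('wrist',318,v,45.5,s),2))
for k in range(50,95):
    q=pts('wrist',318,k,d[k,318],s); 
    if 43<q[2]<50: print('face at',k,np.round(q,1)); break
t,_=manip.get_image('top'); t=cv2.cvtColor(t,cv2.COLOR_RGB2GRAY).astype(float)
w1=t[194,331:338]-48; print('line',331+np.argmax(w1),w1); print('mark',t[202,331:338]); print(s['clock'],s['grasp_force'],s['eef_pos'])
```

```text
ring 140 [ 567.79 -223.28   45.5 ]
face at 69 [ 567.8 -198.1   49.6]
line 335 [ 0. -1.  1. 14. 15.  0. -1.]
mark [172. 172. 171. 148. 130. 171. 171.]
24.35 48.835272789001465 [ 567.31035074 -282.58863668   24.81947411]
```

Ring to face is now 25.2 mm, and well 3's line lies in the same pixels as the beam mark. I'm handing it in.

```bash
python3 -c "
from workcell import manip
print(manip.finish_job())"
```

```text
the job is handed in; nothing more can be done
None
```

I handed the job in with the open and capped tubes seated in wells 2 and 3 beside the blank, and the gripper holding the knob at about 49 N with the carriage drawn out about 50 mm, so the capped tube stands on the beam mark; the hand-in returned no verdict.

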